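# Scoop walnuts from the corner of the bin into the bowl

### The arm

A 6-joint arm with a two-finger parallel gripper is mounted at the origin on the work surface. World frame = base frame: x ahead of the robot, y to its left, z up, the work surface at z = 0. Lengths are in m, angles in rad, forces in N, time in s.
With the tool pointing down it reaches from about 0.35 to 0.975 m from the base axis. Payload 4.9 kg.
Tool frame: the origin (TCP) lies on the front face of the gripper's body, between the roots of the fingers; the fingertips stand ctrl.tip_extent ahead of it and the grasp point (between the pads) lies 54 mm ahead of it (ctrl.tip_extent is the distance from the TCP to the fingertips, in m); z points along the fingers, y is the line along which they close (so a half turn about z gives the same grasp; the last joint's range is limited). The gripper opens to 85 mm and grips with 20 to 120 N. Pads are 22 mm wide; open, the fingers measure 114 mm over their backs; the gripper's body (76 mm by 85 mm) begins 54 mm behind the grasp point. The pads swing forward as they close: fully open they stand 13 mm farther back than shut.
Start: joints at [1.047, 0.053, 1.613, -0, 1.476, -0.119], TCP at [0.246, 0.574, 0.304] pointing down, gripper open.
Joint ranges: [-3.01, 3.01], [-1.01, 2.22], [0.06, 2.58], [-1.02, 4.17], [0.09, 2.62], [-3.14, 3.14]. Speed limits (rad/s): [2.57, 2.57, 3.14, 3.14, 3.14, 3.14].

### API

Orientations are given as a rotation vector (axis times angle).
In Python, from station import ctrl gives the robot as it stands.
- The arm moves only by the tool apply_moves, never from a script. Its argument "rows" is one flat list of numbers, 6 for each row, row after row: the shift along the tool's x, y, z normalised to -1 to 1, where 1 is 0.6 m, then the turn, a rotation vector about the tool's x, y, z normalised to -1 to 1, where 1 is 90 degrees. A call has 1 to 20 rows; each row is the pose to reach, as a shift and turn from the pose commanded when the call began, along the tool's axes at that moment; what a row does not reach only later rows make up. A row lasts 1/10 s, in which the tool goes at most 50 mm and 8.59 degrees, less where a joint would pass 70% of its speed; a pose out of reach is approached as far as the arm can. A call with a number of a shift or a turn outside -1 to 1 is refused whole. A call with a gripper value outside its range is refused whole. "grip" is the opening, from 0 (shut) to 1 (fully open), set as the call begins (left out, the last holds). The fingers move at their own pace and stop on an object; "grip_force" is the grip in N (left out, the last holds). Time passes only in rows, so rows that repeat a pose let the fingers close. It gives the time, the measured TCP pose, the force, the opening and the grip force at its end, in the units of the state.
- ctrl.get_obs(): the state, without advancing time (a new reading comes with each control period).
- ctrl.get_image(name): name is "side" or "top"; returns (picture, depth): 480x640x3 uint8, blue, green, red; 480x640 float32, m along the optical axis (not along the pixel's ray), 0 where there is no reading.
- ctrl.camera_model(name): a dict with "mtx" (3x3 intrinsics, pixels), "R" (3x3) and "t" (3): a world point X has camera coordinates R X + t. Camera axes: x right, y down, z forward; pixel columns grow to the right and rows downward; lengths in m; the calibration is good to about 2 mm. A picture is of the moment at which its call begins. camera_model takes no time and is no camera call.
- ctrl.finish_job(): hands the job in; it is judged then, once.
The state is a dict: "t": time; "q": joint angles; "dq": joint speeds; "effort": joint torques, N m; "tool_pos": TCP position; "tool_rot": TCP orientation; "contact_force": force on the tool from outside, world axes, zero at the start; "wrist_torque": the same for the moment, N m; "opening": finger opening in m; "grip_force": force on a finger pad.
Only numpy, scipy, OpenCV 4.12 (cv2) and the standard library are available. Lean on these libraries where they do the work, as an engineer would, in place of code of your own. Each camera call takes 0.05 s, during which the arm holds its last target. There are 200 camera calls.

### The job

Take the steel scoop from the chopping board, bring all four walnuts out of the sage-green bin together in one scoopful (the bin's corner makes a good backstop) and tip them into the blue bowl. Put the scoop back on the board, standing flat on its pan, and let go. Do not touch the walnuts with the fingers, do not shove the bin or the bowl along, and leave the mug, the soap dispenser and the spice jar as they are.

Things in the scene. Friction and masses are not known exactly. Their poses are not given: they have to be found in the camera images.
- scoop: Steel scoop, about 0.17 kg, standing flat on its pan. Pan 110 (x) x 108 mm (y), floor 2.5 mm (1.5 mm at the lip), open at the front; back wall 48 mm high, sides slope from 48 to 7 mm and end 32 mm short of the lip. Origin: middle of the pan's underside; +x to the front lip, z up. The black handle leaves the back wall 40 mm up and rises backwards (to -x) at 55 degrees above level, ending at x = -132, z = 150 mm.
- scoop_grip (a point): The point on the handle's centre line to grip, 108 mm behind and 115 mm above the scoop's origin (42 mm short of the handle's end). The handle there is a straight bar 20 mm wide (along the scoop's y) and 24 mm deep. Same axes as the scoop.
- scoop_lip (a point): Middle of the scoop's front lip at its underside, 55 mm ahead of the scoop's origin. Same axes as the scoop.
- bin: Sage-green rectangular stoneware bin, about 1.9 kg, loose (slides at a push of about 9 to 14 N). Origin: middle of its underside; x along its length, +x away from the robot. Inner floor 270 (x) x 150 mm (y), 7 mm above the origin; walls 6 mm thick, leaning outwards 5 degrees, rim 87 mm above the counter, about 296 x 176 mm outside.
- bowl: Round blue ceramic bowl, 0.55 kg, loose, rim radius 85 mm, 62 mm high. Origin: middle of its underside.
- board: Bamboo chopping board, fixed to the counter, 280 x 180 x 16 mm. Origin: middle of its underside; x is its long direction, top 16 mm above the origin.
- walnut1: Brown walnut in its shell, 34 mm long and 31 mm thick, about 13 g, smooth and rolling easily. Origin: its centre (15.5 mm above the floor it lies on). The four start loosely strewn on the bin's floor, towards its far (+x) end and its right (-y) wall.
- walnut2: Brown walnut in its shell, 34 mm long and 31 mm thick, about 13 g, smooth and rolling easily. Origin: its centre (15.5 mm above the floor it lies on).
- walnut3: Brown walnut in its shell, 34 mm long and 31 mm thick, about 13 g, smooth and rolling easily. Origin: its centre (15.5 mm above the floor it lies on).
- walnut4: Brown walnut in its shell, 34 mm long and 31 mm thick, about 13 g, smooth and rolling easily. Origin: its centre (15.5 mm above the floor it lies on).
- mug: Bystander: pale green mug with a handle, 82 mm wide, 95 mm high, beyond the bin to one side. Origin: middle of its underside.
- soap: Bystander: blue soap dispenser with a beige pump, 68 mm wide, 167 mm high, beyond the bin to one side. Origin: middle of its underside.
- jar: Bystander: small amber glass spice jar with a black cap, 48 mm wide, 62 mm high, just beyond the bin. Origin: middle of its underside.
Mind the look-alikes: they are no part of the job. There is more than one size of the scoop; the one meant has the size given above.

How it is judged:
On the way, in this order (a step that is already met when the one before it is completed fails the run):
1. all four walnuts lie in the scoop together, and the scoop has been lifted clear above the bin's rim (x of walnut1 in the frame of scoop between -0.056 and 0.056 m and y of walnut1 in the frame of scoop between -0.054 and 0.054 m and z of walnut1 in the frame of scoop between 0.005 and 0.075 m and x of walnut2 in the frame of scoop between -0.056 and 0.056 m and y of walnut2 in the frame of scoop between -0.054 and 0.054 m and z of walnut2 in the frame of scoop between 0.005 and 0.075 m and x of walnut3 in the frame of scoop between -0.056 and 0.056 m and y of walnut3 in the frame of scoop between -0.054 and 0.054 m and z of walnut3 in the frame of scoop between 0.005 and 0.075 m and x of walnut4 in the frame of scoop between -0.056 and 0.056 m and y of walnut4 in the frame of scoop between -0.054 and 0.054 m and z of walnut4 in the frame of scoop between 0.005 and 0.075 m and height (world z) of scoop above 0.1 m), for 0.2 s.
2. all four walnuts lie in the bowl (horizontal distance between each of walnut1, walnut2, walnut3, walnut4 and bowl below 0.08 m and z of walnut1 in the frame of bowl between 0.005 and 0.075 m and z of walnut2 in the frame of bowl between 0.005 and 0.075 m and z of walnut3 in the frame of bowl between 0.005 and 0.075 m and z of walnut4 in the frame of bowl between 0.005 and 0.075 m), for 0.3 s.
At the end, for the whole second after the job is handed in: All four walnuts lie at rest in the bowl. The scoop stands flat on the board (its origin within 130 mm along and 80 mm across of the board's middle, upright within 0.1 rad), released and at rest. Bowl and bin stand upright (all of step 2 and linear speed of each of walnut1, walnut2, walnut3, walnut4 below 0.05 m/s and x of scoop in the frame of board between -0.13 and 0.13 m and y of scoop in the frame of board between -0.08 and 0.08 m and z of scoop in the frame of board between 0.01 and 0.022 m and angle between each of scoop, bowl's own z axis and vertical below 0.1 rad and linear speed of each of scoop, bowl below 0.03 m/s and angle between bin's own z axis and vertical below 0.05 rad); the robot touches nothing.
It fails at once if the fingers touch a walnut (the scoop is there for that) (contact force between the fingers and walnut1 above 0.3 N or contact force between the fingers and walnut2 above 0.3 N or contact force between the fingers and walnut3 above 0.3 N or contact force between the fingers and walnut4 above 0.3 N).
It fails at once if the bin is shoved more than 35 mm from where it stood (distance of bin from where it was at the start of the episode above 0.035 m).
It fails at once if the bowl is pushed more than 35 mm from where it stood (distance of bowl from where it was at the start of the episode above 0.035 m).
It fails at once if the mug, the soap dispenser or the spice jar is moved more than 20 mm or tipped (distance of any of mug, soap, jar from where it was at the start of the episode above 0.02 m or angle between any of mug, soap, jar's own z axis and vertical above 0.2 rad).
It also fails if it takes over 72 s, if anything falls off the work surface, if the arm or the gripper's body presses on something with over 40 N, if the wrist force passes 120 N, or if a joint passes its speed limit or range.

## Working session

There is one attempt and no reset: what is moved stays moved. The work goes in short steps, Python scripts to look and compute and a tool call to move; the robot and the scene stay as the last step left them, time stands still between calls to the robot, and variables do not carry over. Pictures are saved under pics/ and viewed, at most 10 in all, crops included, and the job is handed in when it is done.

Besides the shell and the picture viewer there is one more tool, called after "Emit:" as a command line: name --argument value ..., lists and objects as JSON in quotes. apply_moves: Moves the arm, as the interface text tells. Its arguments: {"type":"object","properties":{"rows":{"type":"array","items":{"type":"number"}},"grip":{"type":"number"},"grip_force":{"type":"number"}},"required":["rows"]}

```bash
mkdir -p pics; ls
python3 - <<'E'
from station import ctrl
import cv2,numpy as np
for n in("top","side"):
    p,d=ctrl.get_image(n); cv2.imwrite(f"pics/{n}0.png",p); np.savez(f"pics/{n}0.npz",p=p,d=d)
    m=ctrl.camera_model(n); print(n,m)
print(ctrl.tip_extent,ctrl.get_obs())
E
```

```text
pics
top {'mtx': array([[608.62800175,   0.        , 319.11951153],
       [  0.        , 608.62800175, 236.22495014],
       [  0.        ,   0.        ,   1.        ]]), 'R': array([[ 0.0096508 , -0.9999387 , -0.00542836],
       [-0.98398506, -0.00853027, -0.17804673],
       [ 0.17798951,  0.00705972, -0.98400706]]), 't': array([0.05754991, 0.52182694, 1.4591407 ])}
side {'mtx': array([[543.9599572 ,   0.        , 315.4226258 ],
       [  0.        , 543.9599572 , 240.81509528],
       [  0.        ,   0.        ,   1.        ]]), 'R': array([[ 9.96330123e-01, -8.55923884e-02,  4.77811550e-04],
       [-5.59659539e-02, -6.55669797e-01, -7.52970736e-01],
       [ 6.47618503e-02,  7.50180685e-01, -6.58053829e-01]]), 't': array([-0.53158728,  0.14995817,  1.21098643])}
0.0726 {'t': 0.1, 'q': array([ 1.04698352e+00,  5.32958861e-02,  1.61417828e+00,  1.91607640e-05,
        1.47599119e+00, -1.18990035e-01]), 'dq': array([ 0.00052639, -0.00143643, -0.0013049 ,  0.0014351 , -0.00026227,
       -0.00157743]), 'effort': array([ 1.11659043e-03, -3.94899702e+01, -3.71365857e+01, -1.08859313e-04,
        3.79124001e-03,  3.44860268e-05]), 'tool_pos': array([0.24593111, 0.57410761, 0.30276981]), 'tool_rot': array([-6.31440879e-01, -3.07685696e+00,  2.78098990e-03]), 'contact_force': array([-0.59151564,  0.35207648, -0.15050748]), 'wrist_torque': array([-0.01404569,  0.0009966 , -0.0469519 ]), 'grip_force': 0.0, 'opening': 0.08539106119653529}
```

View pics/top0.png

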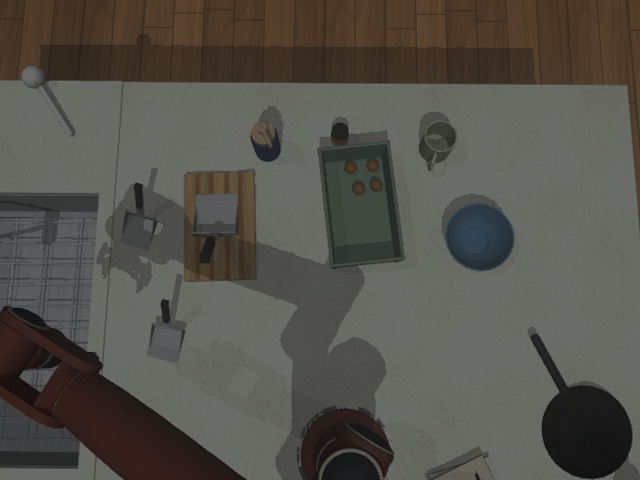

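View pics/side0.png

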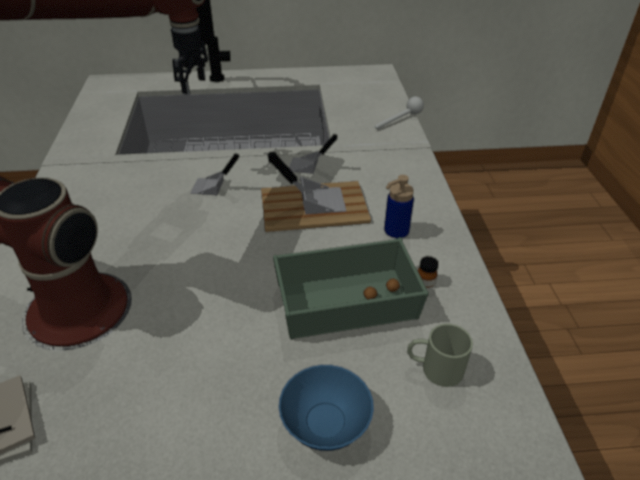

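The top view (up = +x, left = +y) shows the scoop on the board with its pan at (215,213) and its handle at (207,248). The bin is centred near (361,203), with the walnuts at (350,168), (372,166), (358,188) and (376,185). The bowl is at (480,237). The side view confirms this layout and shows the jar, the soap dispenser and the mug beyond the bin.

```bash
cat > h.py <<'E'
import numpy as np,cv2
from station import ctrl
def cloud(n,d):
    m=ctrl.camera_model(n);K=m["mtx"];v,u=np.indices(d.shape)
    c=np.stack([(u-K[0,2])/K[0,0]*d,(v-K[1,2])/K[1,1]*d,d],-1)
    return (c-m["t"])@m["R"]
def rect(P):
    (c,s,a)=cv2.minAreaRect((P[:,:2]*1000).astype(np.float32)); return np.round(c,1),np.round(s,1),round(a,2)
E
python3 - <<'E'
from h import *
f=np.load("pics/top0.npz");p,d=f["p"],f["d"];W=cloud("top",d);np.set_printoptions(precision=4,suppress=True)
def roi(u0,u1,v0,v1):
    m=np.zeros(d.shape,bool);m[v0:v1,u0:u1]=1;return m&(d>0)
z=W[...,2]
hsv=cv2.cvtColor(p,cv2.COLOR_BGR2HSV)
# counter check
print("counter z",np.median(z[roi(270,310,300,320)]))
# walnuts
m=roi(335,392,152,205)&((hsv[...,0]<18)&(hsv[...,1]>90))
n,l,st,c=cv2.connectedComponentsWithStats(m.astype(np.uint8))
for i in range(1,n):
    if st[i,4]>20: q=W[l==i]; print("walnut",st[i,4],c[i],np.median(q,0),q[:,2].max(), (q[:,:2].max(0)+q[:,:2].min(0))/2)
m=roi(310,410,130,275)&(z>.078)&(z<.095)&(hsv[...,0]>40)&(hsv[...,0]<95)
print("bin",rect(W[m]),m.sum()); m0=roi(345,385,210,250);print("floor z",np.median(z[m0]))
m=roi(435,520,195,275)&(z>.052)&(z<.07); print("bowl",cv2.minEnclosingCircle((W[m][:,:2]*1000).astype(np.float32)))
m=roi(175,265,160,290)&(z>.010)&(z<.0175)&(hsv[...,1]>60); print("board",rect(W[m]),np.median(W[m][:,2]))
s=roi(175,265,160,290)&(z>.0165)&(hsv[...,1]<45)&(hsv[...,2]>60); s&=(np.indices(d.shape)[0]<237)
print("pan",rect(W[s&(z>.012)]),np.percentile(W[s][:,2],[5,50,95]))
h=roi(190,230,228,270)&(z>.07)&(hsv[...,2]<45); H=W[h];print("handle",h.sum(),H.min(0),H.max(0))
u,sv,vt=np.linalg.svd(H-H.mean(0),full_matrices=False);print(H.mean(0),vt[0],sv)
for nme,r in dict(mug=(412,462,112,172),soap=(245,285,100,165),jar=(328,352,118,146)).items():
    q=W[roi(*r)&(z>.03)];print(nme,q.min(0),q.max(0))
E
```

```text
counter z -0.00037047445669119005
walnut 96 [372.1042 165.1458] [ 0.7083 -0.0705  0.0342] 0.04279152936224117 [ 0.7103 -0.071 ]
walnut 98 [350.0918 167.1837] [ 0.703  -0.0144  0.0329] 0.04542953886309769 [ 0.7041 -0.0147]
walnut 97 [375.5773 184.6392] [ 0.6579 -0.0796  0.0337] 0.04372730215406407 [ 0.6583 -0.0798]
walnut 98 [358.0204 188.1327] [ 0.6481 -0.0347  0.0342] 0.042148428726452455 [ 0.6486 -0.035 ]
bin (array([597.7, -38.3]), array([300.2, 181.2]), 6.41) 1349
floor z 0.007075247038643987
bowl ((520.7005004882812, -330.87408447265625), 84.94818878173828)
board (array([568.4, 303.6]), array([307.4, 205.2]), 2.21) 0.014491120930776013
pan (array([598.3, 308.7]), array([144.2, 160.2]), 84.93) [0.0168 0.0194 0.0575]
handle 275 [0.4371 0.3089 0.0718] [0.5151 0.3319 0.1826]
[0.4704 0.3186 0.146 ] [-0.6162 -0.0052  0.7876] [0.5699 0.1097 0.0824]
mug [ 0.6919 -0.277   0.03  ] [ 0.8062 -0.1944  0.1019]
soap [0.714  0.1649 0.0308] [0.7882 0.2316 0.1752]
jar [ 0.742  -0.0143  0.0303] [0.8118 0.0344 0.093 ]
```

```bash
cat >> h.py <<'E'
from scipy.spatial.transform import Rotation as Ro
from scipy.optimize import least_squares
from scipy.spatial import cKDTree
np.set_printoptions(precision=4,suppress=True)
def model():
    P=[]
    g=lambda a,b,n:np.linspace(a,b,n)
    for x in g(-.055,.055,56):
        P+=[(x,y,.0025) for y in g(-.054,.054,55)]
        h=.048 if x<-.055 else .048-(x+.055)*.041/.078
        if x<.023: P+=[(x,s*.054,z) for s in(-1,1) for z in g(0,h,20)]
    P+=[(-.055,y,z) for y in g(-.054,.054,55) for z in g(0,.048,25)]
    for t in g(0,1,60):
        c=np.array([-.055-.077*t,0,.04+.11*t]); n=np.array([.819,0,.574])
        for a in g(-1,1,11):
            P+=[c+np.array([0,a*.01,0])+s*n*.012 for s in(-1,1)]+[c+np.array([0,s*.01,0])+a*n*.012 for s in(-1,1)]
    return np.array(P)
def fit_scoop(pts,x0):
    M=model();T=cKDTree(M)
    def loc(q): return (pts-[q[0],q[1],q[3]])@Ro.from_euler("z",q[2]).as_matrix()
    r=least_squares(lambda q:T.query(loc(q))[0],x0,loss="soft_l1",f_scale=.003,diff_step=1e-3,x_scale=[.01,.01,.05,.01])
    return r.x,np.median(T.query(loc(r.x))[0])
def go(pos,R,o=None):
    "shift, turn in call units from the present pose to TCP pos, R"
    o=o or ctrl.get_obs();R0=Ro.from_rotvec(o["tool_rot"])
    s=R0.inv().apply(np.array(pos)-o["tool_pos"])/.6; w=(R0.inv()*R).as_rotvec()/(np.pi/2)
    print("GO",np.round(s,4),np.round(w,4)," world d",np.array(pos)-o["tool_pos"]); return s,w
E
python3 - <<'E'
from h import *
A=[]
for n in("top","side"):
    f=np.load(f"pics/{n}0.npz");W=cloud(n,f["d"]);hsv=cv2.cvtColor(f["p"],cv2.COLOR_BGR2HSV)
    m=(f["d"]>0)&(W[...,2]>.017)&(W[...,2]<.19)&(W[...,0]>.42)&(W[...,0]<.67)&(W[...,1]>.235)&(W[...,1]<.385)&((hsv[...,1]<60)|(W[...,2]>.025))
    m&=~((hsv[...,1]>75)&(hsv[...,2]>60))
    q=W[m];print(n,len(q),np.percentile(q,[2,50,98],axis=0).tolist()); A.append(q)
    for yw in(0,.1): print(yw,fit_scoop(q,[.57,.31,yw,.016]))
print("both",fit_scoop(np.vstack(A),[.57,.31,0,.016]))
# bin from side rim
f=np.load("pics/side0.npz");W=cloud("side",f["d"]);hsv=cv2.cvtColor(f["p"],cv2.COLOR_BGR2HSV);z=W[...,2]
m=(z>.08)&(z<.094)&(hsv[...,0]>40)&(hsv[...,0]<95)&(abs(W[...,0]-.6)<.18)&(abs(W[...,1]+.04)<.12)
print("bin side",rect(W[m]),m.sum())
m=(z>.054)&(z<.07)&(abs(W[...,0]-.52)<.1)&(abs(W[...,1]+.33)<.1);print("bowl side",cv2.minEnclosingCircle((W[m][:,:2]*1000).astype(np.float32)))
E
```

```text
top 1488 [[0.44195082652933687, 0.2693889632171942, 0.017216765359333166], [0.5579608403825808, 0.320398708658036, 0.022051313451109007], [0.6307453453842701, 0.37609816244332134, 0.17569773204809325]]
0 (array([0.5784, 0.3231, 0.0235, 0.0173]), np.float64(0.0016826911806263277))
0.1 (array([0.5784, 0.3231, 0.023 , 0.0173]), np.float64(0.001673728691179935))
side 1470 [[0.44720919330487996, 0.2726718965974772, 0.017282089708006754], [0.5499040121812541, 0.3195734777944094, 0.03189974056121092], [0.6326452243333469, 0.3836641939602202, 0.17373799018542196]]
0 (array([0.5813, 0.3288, 0.0202, 0.0171]), np.float64(0.001634139768599051))
0.1 (array([0.5813, 0.3288, 0.0201, 0.0171]), np.float64(0.0016338223276330338))
both (array([0.5794, 0.3275, 0.0231, 0.0173]), np.float64(0.0019544365480030183))
bin side (array([600.8, -33.2]), array([301.3, 182.5]), 6.51) 1916
bowl side ((524.21435546875, -324.27728271484375), 86.0193862915039)
```

```bash
cat >> h.py <<'E'
def pose(o,yaw,pitch=0,tilt=np.radians(20),off=(0,0)):
    "TCP pose for scoop origin o, yaw, pitch (+ lip down), off: grip error in scoop x,z"
    S=Ro.from_euler("ZY",[yaw,pitch]); z=np.array([np.sin(tilt),0,-np.cos(tilt)]);y=np.array([0,1,0])
    T=Ro.from_matrix(np.stack([np.cross(y,z),y,z],1))
    return np.array(o)+S.apply(np.array([-.108+off[0],0,.115+off[1]])-.054*z), S*T
E
python3 - <<'E'
from h import *
p,R=pose((.580,.325,.016),.023)
z=R.as_matrix()[:,2]; print(p,z)
go(p-.12*z,R)
E
```

```text
[0.4536 0.3221 0.1817] [ 0.3419  0.0079 -0.9397]
GO [-0.4213 -0.2781  0.0142] [-0.0487 -0.2192 -0.2694]  world d [ 0.1666 -0.253  -0.0083]
```

Emit:
apply_moves --rows '[-0.421, -0.278, 0.014, -0.049, -0.219, -0.269, -0.421, -0.278, 0.014, -0.049, -0.219, -0.269, -0.421, -0.278, 0.014, -0.049, -0.219, -0.269, -0.421, -0.278, 0.014, -0.049, -0.219, -0.269, -0.421, -0.278, 0.014, -0.049, -0.219, -0.269, -0.421, -0.278, 0.014, -0.049, -0.219, -0.269, -0.421, -0.278, 0.014, -0.049, -0.219, -0.269, -0.421, -0.278, 0.014, -0.049, -0.219, -0.269, -0.421, -0.278, 0.014, -0.049, -0.219, -0.269, -0.421, -0.278, 0.014, -0.049, -0.219, -0.269, -0.421, -0.278, 0.014, -0.049, -0.219, -0.269]' --grip 1

```text
t: 1.2
tool_pos: [0.4119, 0.3228, 0.2954]
tool_rot: [-0.034, 2.792, 0.009]
contact_force: [-0.1, 0.1, -0.7]
opening: 0.0856
grip_force: 0.0
```

Run:
```python
from h import *
p,R=pose((.580,.325,.016),.023); go(p,R)
o=ctrl.get_obs();print(o["t"],o["q"],o["tool_pos"])
P,d=ctrl.get_image("side"); cv2.imwrite("pics/side1.png",cv2.resize(P[90:280,170:430],None,fx=2.5,fy=2.5))
```

```text
GO [-0.0003 -0.0034  0.2017] [0.0017 0.0003 0.0006]  world d [ 0.0416 -0.0007 -0.1137]
1.2 [ 0.5953 -0.3247  1.9891 -0.199   1.1854 -0.9521] [0.4119 0.3228 0.2954]
```

View pics/side1.png

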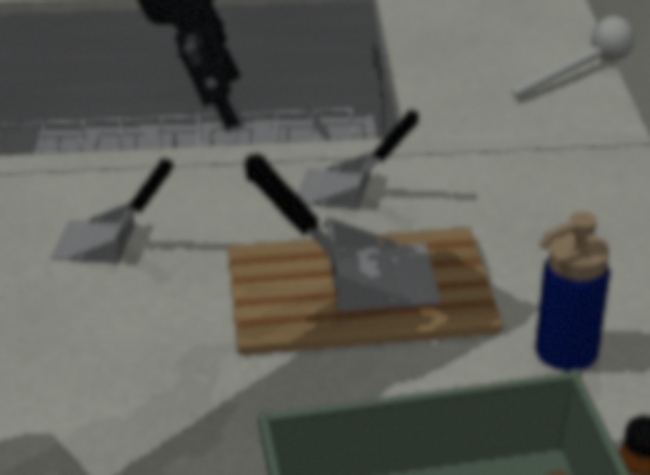

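The crop shows the gripper at (210,80) above and behind the scoop's handle at (260,170), with the board clear.

Emit:
apply_moves --rows '[0, -0.003, 0.05, 0, 0, 0, 0, -0.003, 0.1, 0, 0, 0, 0, -0.003, 0.15, 0, 0, 0, 0, -0.003, 0.18, 0, 0, 0, 0, -0.003, 0.2, 0, 0, 0, 0, -0.003, 0.2, 0, 0, 0, 0, -0.003, 0.2, 0, 0, 0]'

```text
t: 1.95
tool_pos: [0.4539, 0.3216, 0.1835]
tool_rot: [-0.032, 2.791, 0.009]
contact_force: [-0.4, -1.0, 1.7]
opening: 0.0857
grip_force: 0.0
```

Emit:
apply_moves --rows '[0, 0, 0, 0, 0, 0, 0, 0, 0, 0, 0, 0, 0, 0, 0, 0, 0, 0, 0, 0, 0, 0, 0, 0, 0, 0, 0, 0, 0, 0, 0, 0, 0, 0, 0, 0, 0, 0, 0, 0, 0, 0, 0, 0, 0, 0, 0, 0, 0, 0, 0, 0, 0, 0, 0, 0, 0, 0, 0, 0]' --grip 0 --grip_force 80

```text
t: 2.95
tool_pos: [0.4541, 0.3213, 0.1834]
tool_rot: [-0.031, 2.791, 0.01]
contact_force: [-2.3, 0.8, 6.1]
opening: 0.0191
grip_force: 79.3
```

Run:
```python
from h import *
P,d=ctrl.get_image("side"); cv2.imwrite("pics/side2.png",cv2.resize(P[90:280,170:430],None,fx=2.5,fy=2.5))
print({k:ctrl.get_obs()[k] for k in("t","tool_pos","tool_rot","opening","contact_force","wrist_torque")})
```

```text
{'t': 3.0, 'tool_pos': array([0.4541, 0.3213, 0.1834]), 'tool_rot': array([-0.0308,  2.7906,  0.0098]), 'opening': 0.018907320936517386, 'contact_force': array([-2.6478, -0.2374,  5.8249]), 'wrist_torque': array([0.2522, 0.2396, 0.0182])}
```

View pics/side2.png

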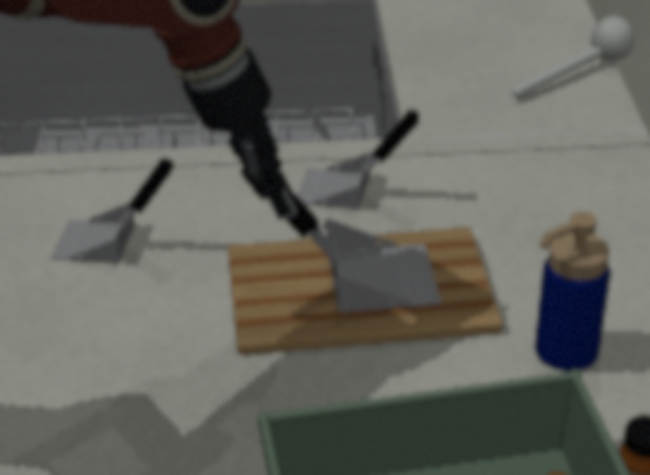

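```bash
cat >> h.py <<'E'
B=(.599,-.036,.1126)
def binp(x,y,z):
    c,s=np.cos(B[2]),np.sin(B[2]); return (B[0]+c*x-s*y,B[1]+s*x+c*y,z)
E
python3 - <<'E'
from h import *
p,R=pose((.580,.325,.20),.023); go(p,R)
p,R=pose(binp(-.03,-.016,.2),B[2]); go(p,R);print(p)
E
```

```text
GO [-0.1036  0.0022 -0.2856] [ 0.0017  0.0011 -0.0009]  world d [-0.0005  0.0008  0.1823]
GO [-0.0776 -0.6499 -0.2972] [-0.0178  0.0012 -0.0545]  world d [-0.0088 -0.3908  0.1823]
[ 0.4453 -0.0695  0.3657]
```

Emit:
apply_moves --rows '[-0.03, 0, -0.08, 0, 0, 0, -0.06, 0, -0.16, 0, 0, 0, -0.1, 0, -0.285, 0, 0, 0, -0.1, 0, -0.285, 0, 0, 0, -0.1, -0.05, -0.285, 0, 0, 0, -0.078, -0.65, -0.297, -0.018, 0.001, -0.055, -0.078, -0.65, -0.297, -0.018, 0.001, -0.055, -0.078, -0.65, -0.297, -0.018, 0.001, -0.055, -0.078, -0.65, -0.297, -0.018, 0.001, -0.055, -0.078, -0.65, -0.297, -0.018, 0.001, -0.055, -0.078, -0.65, -0.297, -0.018, 0.001, -0.055, -0.078, -0.65, -0.297, -0.018, 0.001, -0.055, -0.078, -0.65, -0.297, -0.018, 0.001, -0.055, -0.078, -0.65, -0.297, -0.018, 0.001, -0.055, -0.078, -0.65, -0.297, -0.018, 0.001, -0.055, -0.078, -0.65, -0.297, -0.018, 0.001, -0.055, -0.078, -0.65, -0.297, -0.018, 0.001, -0.055, -0.078, -0.65, -0.297, -0.018, 0.001, -0.055]'

```text
t: 4.8
tool_pos: [0.4456, -0.0684, 0.3653]
tool_rot: [-0.162, 2.789, 0.028]
contact_force: [0.1, 0.3, -1.7]
opening: 0.0191
grip_force: 78.7
```

```bash
cat >> h.py <<'E'
def fit5(pts,x0):
    M=model();T=cKDTree(M)
    loc=lambda q:(pts-q[:3])@Ro.from_euler("ZYX",q[3:]).as_matrix()
    r=least_squares(lambda q:T.query(loc(q))[0],x0,loss="soft_l1",f_scale=.003,diff_step=1e-3,x_scale=[.01,.01,.01,.05,.05,.05])
    return r.x,np.median(T.query(loc(r.x))[0]),len(pts)
def see(x0,tag,zmin):
    "fit the held scoop's pan near x0 (x,y,z,yaw,pitch,roll)"
    for n in("top","side"):
        p,d=ctrl.get_image(n);np.savez(f"pics/{tag}{n}.npz",p=p,d=d);W=cloud(n,d)
        L=(W-np.array(x0[:3]))@Ro.from_euler("ZYX",x0[3:]).as_matrix()
        m=(d>0)&(W[...,2]>zmin)&(abs(L[...,1])<.075)&(L[...,0]>-.075)&(L[...,0]<.075)&(L[...,2]<.065)&(L[...,2]>-.02)
        print(n,*fit5(W[m],x0))
E
python3 - <<'E'
from h import *
o=ctrl.get_obs();print(o["tool_pos"],o["tool_rot"],o["contact_force"],o["opening"])
p,R=pose(binp(-.03,-.016,.2),B[2]); go(p,R)
see([*binp(-.03,-.016,.2),B[2],0,0],"a",.1)
for n in("top","side"): print(n,"at start:")
for n in("top","side"):
    f=np.load(f"pics/a{n}.npz");W=cloud(n,f["d"]);hsv=cv2.cvtColor(f["p"],cv2.COLOR_BGR2HSV);z=W[...,2]
P=np.load("pics/atop.npz")["p"];cv2.imwrite("pics/top3.png",cv2.resize(P[100:300,250:450],None,fx=3,fy=3))
E
```

```text
[ 0.4456 -0.0684  0.3653] [-0.1619  2.7891  0.0275] [ 0.1404  0.2785 -1.6989] 0.019117032615330248
GO [ 0.0003 -0.0017 -0.0009] [ 0.0003 -0.0005  0.0021]  world d [-0.0003 -0.001   0.0004]
top [ 0.5692 -0.0566  0.1973  0.1257  0.0183 -0.006 ] 0.001844135597445863 2366
side [ 0.5728 -0.053   0.1973  0.1266  0.0116 -0.0016] 0.001299070849133802 2433
top at start:
side at start:
```

View pics/top3.png

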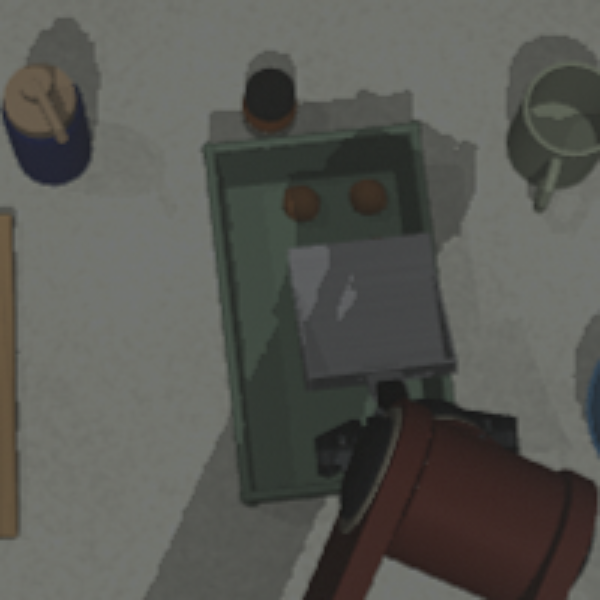

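The top crop shows the scoop held level above the bin: its pan covers (290–450, 235–385), two walnuts show ahead of it at (301,202) and (369,196), and the right side runs close along the right wall. Next I descend in the bin.

Run:
```python
from h import *
for z in(.06,.010): 
    p,R=pose(binp(-.04,-.015,z+.0017),B[2]-.013); go(p,R)
```

```text
GO [0.0946 0.0036 0.2102] [ 0.0029 -0.0004  0.0094]  world d [-0.0105  0.0009 -0.1379]
GO [0.123  0.0037 0.2885] [ 0.0029 -0.0004  0.0094]  world d [-0.0105  0.0009 -0.1879]
```

Emit:
apply_moves --rows '[0.03, 0.001, 0.07, 0.003, 0, 0.009, 0.06, 0.002, 0.14, 0.003, 0, 0.009, 0.095, 0.003, 0.21, 0.003, 0, 0.009, 0.105, 0.003, 0.238, 0.003, 0, 0.009, 0.114, 0.0035, 0.263, 0.003, 0, 0.009, 0.12, 0.0035, 0.28, 0.003, 0, 0.009, 0.123, 0.0035, 0.288, 0.003, 0, 0.009, 0.123, 0.0035, 0.288, 0.003, 0, 0.009, 0.123, 0.0035, 0.288, 0.003, 0, 0.009]'

```text
t: 5.8
tool_pos: [0.4355, -0.069, 0.1788]
tool_rot: [-0.138, 2.788, 0.023]
contact_force: [-0.5, -0.8, -2.3]
opening: 0.0191
grip_force: 78.7
```

Run:
```python
from h import *
o=ctrl.get_obs();print(o["tool_pos"],o["tool_pos"][2]-.1674,o["contact_force"],o["wrist_torque"])
see([*binp(-.04,-.015,.01),B[2],0.01,0],"b",.009)
P=np.load("pics/btop.npz")["p"];cv2.imwrite("pics/top4.png",cv2.resize(P[100:300,250:450],None,fx=3,fy=3))
for z,x in((.008,-.04),(.0078,.075),(.0078,.08)):
    p,R=pose(binp(x,-.015,z+.0017),B[2]-.013); go(p,R)
```

```text
[ 0.4355 -0.069   0.1788] 0.011434276733975818 [-0.5348 -0.8298 -2.3099] [-0.0266  0.2824 -0.024 ]
top [ 0.5616 -0.0608  0.0118  0.1434  0.0033 -0.0276] 0.0031529870106429434 2359
side [ 0.5669 -0.0661  0.0184  0.1332 -0.0544 -0.1873] 0.0060788189087600634 2450
GO [0.0027 0.002  0.0054] [-0.0011  0.0008 -0.0003]  world d [-0.0005  0.0012 -0.0036]
GO [-0.1772  0.0047  0.0715] [-0.0011  0.0008 -0.0003]  world d [ 0.1138  0.0141 -0.0038]
GO [-0.185   0.0048  0.0744] [-0.0011  0.0008 -0.0003]  world d [ 0.1187  0.0146 -0.0038]
```

View pics/top4.png

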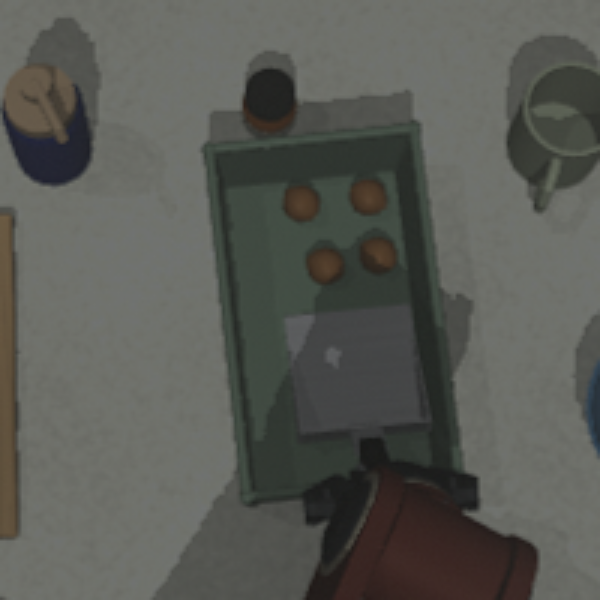

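The crop shows all four walnuts, at (301,202), (369,196), (324,264) and (379,255), lying ahead of the lip between its left and right edges. The pan nearly touches the right wall, so I'll shift 2 mm left and settle lower.

Emit:
apply_moves --rows '[0.001, 0.003, 0.002, 0, 0, 0, 0.002, 0.0053, 0.004, 0, 0, 0, 0.0022, 0.0053, 0.0056, 0, 0, 0, 0.0022, 0.0053, 0.0056, 0, 0, 0]'

```text
t: 6.3
tool_pos: [0.435, -0.0657, 0.1748]
tool_rot: [-0.138, 2.789, 0.024]
contact_force: [-1.9, -0.1, 1.6]
opening: 0.019
grip_force: 79.3
```

Run:
```python
from h import *
o=ctrl.get_obs();print(o["tool_pos"],o["tool_pos"][2]-.1674,o["contact_force"],o["wrist_torque"])
for x in(-.04,.075,.079):
    p,R=pose(binp(x,-.013,.0078+.0017),B[2]-.013); go(p,R)
```

```text
[ 0.435  -0.0657  0.1748] 0.007410943729177444 [-1.8601 -0.1133  1.5766] [0.2416 0.1281 0.0852]
GO [-0.     -0.0004 -0.0008] [-0.0005  0.0005 -0.0005]  world d [-0.0001 -0.0003  0.0004]
GO [-0.1801  0.0022  0.0649] [-0.0005  0.0005 -0.0005]  world d [0.1142 0.0126 0.0004]
GO [-0.1863  0.0023  0.0672] [-0.0005  0.0005 -0.0005]  world d [0.1181 0.0131 0.0004]
```

Emit:
apply_moves --rows '[-0.012, 0.0002, 0.0043, 0, 0, 0, -0.036, 0.0004, 0.013, 0, 0, 0, -0.06, 0.0007, 0.0216, 0, 0, 0, -0.084, 0.001, 0.0303, 0, 0, 0, -0.108, 0.0013, 0.0389, 0, 0, 0, -0.132, 0.0016, 0.0476, 0, 0, 0, -0.156, 0.0019, 0.0562, 0, 0, 0, -0.172, 0.0021, 0.062, 0, 0, 0, -0.18, 0.0022, 0.0649, 0, 0, 0, -0.183, 0.0022, 0.066, 0, 0, 0, -0.183, 0.0022, 0.066, 0, 0, 0]'

```text
t: 7.4
tool_pos: [0.5509, -0.0528, 0.1745]
tool_rot: [-0.137, 2.789, 0.024]
contact_force: [0.9, -0.3, 0.8]
opening: 0.0192
grip_force: 78.8
```

Run:
```python
from h import *
o=ctrl.get_obs();print(o["tool_pos"],o["tool_pos"][2]-.1674,o["contact_force"],o["wrist_torque"])
p,R=pose(binp(.077,-.013,.0078+.0017),B[2]-.013); go(p,R)
P,d=ctrl.get_image("top");S,e=ctrl.get_image("side")
a=cv2.resize(P[100:300,280:440],None,fx=2.5,fy=2.5);b=cv2.resize(S[220:350,260:440],(692,500))[:,:400*692//692+0]
cv2.imwrite("pics/p5.png",np.hstack([a,cv2.resize(S[220:350,300:440],(400,371)) if 0 else cv2.copyMakeBorder(cv2.resize(S[220:350,300:440],(400,371)),0,129,0,0,0)]))
```

```text
[ 0.5509 -0.0528  0.1745] 0.007125600737139026 [ 0.8545 -0.2726  0.7521] [ 0.0867 -0.3738 -0.0576]
GO [-0.0007 -0.     -0.001 ] [-0.0004  0.0005 -0.0009]  world d [0.0002 0.     0.0007]
```

View pics/p5.png

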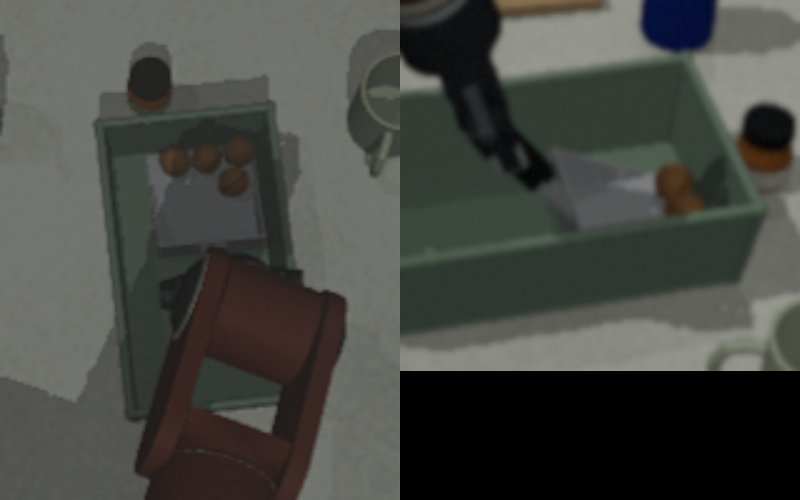

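The crops show all four walnuts on the pan against the far wall, at (174,160), (206,157), (238,151) and (233,180) in the left crop. None is outside the pan's sides, so I'll tilt back and lift.

Run:
```python
from h import *
r=lambda s,w:", ".join(f"{v:.3f}" for v in [*s,*w])
import io,contextlib
for xr,zr,pd in((.022,.0085,-3),(.022,.0085,-6),(.023,.009,-9),(.024,.01,-12),(.025,.011,-14),(.025,.012,-15),(.025,.025,-17),(.024,.045,-18),(.022,.07,-19),(.02,.10,-20),(.018,.125,-20),(.016,.14,-20),(.016,.15,-20)):
    a=np.radians(pd); p,R=pose(binp(xr+.055*np.cos(a),-.013,zr-.055*np.sin(a)+.0017-.001),B[2]-.013,a)
    with contextlib.redirect_stdout(io.StringIO()): s,w=go(p,R)
    print(r(s,w))
```

```text
0.015, -0.000, 0.001, -0.000, -0.033, -0.001
0.030, -0.000, 0.003, -0.000, -0.066, -0.001
0.044, -0.000, 0.006, -0.001, -0.099, -0.001
0.057, -0.000, 0.008, -0.001, -0.133, -0.001
0.065, -0.000, 0.010, -0.001, -0.155, -0.001
0.070, -0.000, 0.010, -0.001, -0.166, -0.001
0.072, -0.000, -0.006, -0.001, -0.188, -0.001
0.067, -0.000, -0.036, -0.001, -0.199, -0.001
0.061, -0.000, -0.075, -0.001, -0.210, -0.001
0.052, -0.000, -0.121, -0.001, -0.222, -0.001
0.040, -0.000, -0.161, -0.001, -0.222, -0.001
0.035, -0.000, -0.186, -0.001, -0.222, -0.001
0.029, -0.000, -0.201, -0.001, -0.222, -0.001
```

Emit:
apply_moves --rows '[0.015, 0, 0.001, 0, -0.033, 0, 0.03, 0, 0.003, 0, -0.066, 0, 0.044, 0, 0.006, 0, -0.099, 0, 0.057, 0, 0.008, 0, -0.133, 0, 0.065, 0, 0.01, 0, -0.155, 0, 0.07, 0, 0.01, 0, -0.166, 0, 0.07, 0, 0.01, 0, -0.166, 0, 0.07, 0, 0.01, 0, -0.166, 0, 0.07, 0, 0.01, 0, -0.166, 0]'

```text
t: 8.4
tool_pos: [0.5136, -0.0566, 0.1546]
tool_rot: [-0.125, 2.53, 0.039]
contact_force: [0.4, -1.3, -2.2]
opening: 0.019
grip_force: 78.7
```

```bash
cat >> h.py <<'E'
def nuts(box):
    for n in("top","side"):
        p,d=ctrl.get_image(n);W=cloud(n,d);hsv=cv2.cvtColor(p,cv2.COLOR_BGR2HSV)
        m=(d>0)&(hsv[...,0]<18)&(hsv[...,1]>90)&(W[...,0]>box[0])&(W[...,0]<box[1])&(W[...,1]>box[2])&(W[...,1]<box[3])
        k,l,st,c=cv2.connectedComponentsWithStats(m.astype(np.uint8))
        for i in range(1,k):
            if st[i,4]>12: print(n,st[i,4],c[i],np.median(W[l==i],0))
        cv2.imwrite(f"pics/n_{n}.png",p)
E
python3 - <<'E'
from h import *
o=ctrl.get_obs();print(o["tool_pos"],o["contact_force"],o["wrist_torque"])
print("rear",binp(.025,-.013,.02));nuts((.5,.8,-.14,.05))
P=cv2.imread("pics/n_top.png");S=cv2.imread("pics/n_side.png")
cv2.imwrite("pics/p6.png",np.hstack([cv2.resize(P[140:240,310:410],(400,400)),cv2.resize(S[230:330,330:430],(400,400))]))
E
```

```text
[ 0.5136 -0.0566  0.1546] [ 0.3683 -1.2651 -2.2437] [-0.0427  0.6853  0.0478]
rear (np.float64(0.6253023916436466), np.float64(-0.04610861977839825), 0.02)
top 46 [338.5217 139.8913] [0.7737 0.0151 0.0361]
top 98 [375.8673 178.102 ] [ 0.669  -0.0787  0.0529]
top 68 [377.8382 189.7353] [ 0.6408 -0.084   0.0455]
top 89 [349.4944 193.5056] [ 0.6307 -0.0118  0.0451]
top 61 [362.8361 191.6721] [ 0.635  -0.0464  0.0467]
side 125 [425.112 274.2  ] [0.7838 0.0007 0.0372]
side 234 [362.8248 287.5   ] [ 0.6353 -0.0327  0.0433]
```

View pics/p6.png

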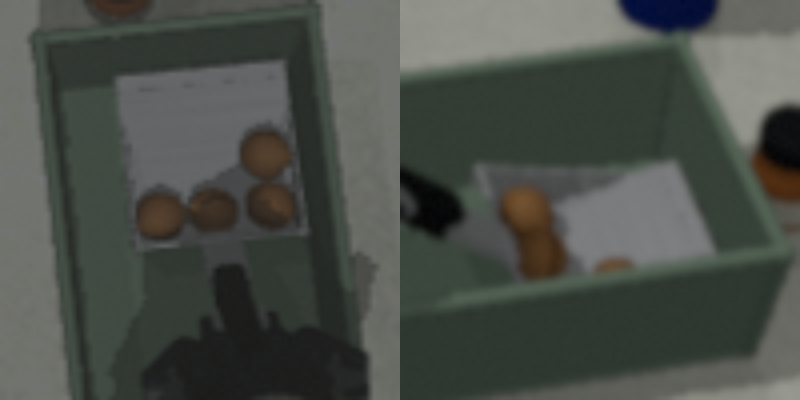

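All four walnuts sit at the back of the pan: left crop (160,215), (212,208), (268,205) and (264,155). Now I lift and carry them to the bowl.

```bash
cat >> h.py <<'E'
import io,contextlib
def show(p,R):
    with contextlib.redirect_stdout(io.StringIO()): s,w=go(p,R)
    print(", ".join(f"{v:.3f}" for v in [*s,*w])," tcp",p)
BW=np.array([.5225,-.3275]);BY=np.arctan2(BW[1],BW[0])
def lip(back,z,pd,c=BW,yaw=BY):
    "pose with the lip `back` short of c, at height z, pitch pd deg"
    a=np.radians(pd);L=np.array([*(c-back*np.array([np.cos(yaw),np.sin(yaw)])),z])
    return pose(L-Ro.from_euler("ZY",[yaw,a]).apply([.055,0,0]),yaw,a)
E
python3 - <<'E'
from h import *
for xr,y,zr,pd in((.025,-.012,.022,-16),(.024,-.010,.040,-17),(.023,-.009,.062,-18),(.022,-.008,.09,-19),(.02,-.008,.12,-20),(.018,-.008,.15,-20),(.016,-.008,.165,-20)):
    a=np.radians(pd); show(*pose(binp(xr+.055*np.cos(a),y,zr-.055*np.sin(a)+.0017-.001),B[2]-.013,a))
print("bowl");show(*lip(.05,.21,-20))
E
```

```text
-0.004, 0.002, -0.013, -0.001, -0.012, -0.000  tcp [ 0.5113 -0.0558  0.1623]
-0.015, 0.005, -0.038, -0.001, -0.023, -0.000  tcp [ 0.5077 -0.0542  0.1783]
-0.029, 0.007, -0.068, -0.001, -0.034, -0.000  tcp [ 0.5042 -0.0535  0.1982]
-0.049, 0.008, -0.107, -0.001, -0.045, -0.000  tcp [ 0.5008 -0.0529  0.2241]
-0.070, 0.008, -0.149, -0.001, -0.057, -0.000  tcp [ 0.4965 -0.0533  0.252 ]
-0.096, 0.008, -0.192, -0.001, -0.057, -0.000  tcp [ 0.4945 -0.0536  0.282 ]
-0.107, 0.008, -0.214, -0.001, -0.057, -0.000  tcp [ 0.4925 -0.0538  0.297 ]
bowl
0.182, -0.168, -0.430, 0.255, -0.054, 0.333  tcp [ 0.2876 -0.1803  0.3037]
```

Emit:
apply_moves --rows '[-0.004, 0.002, -0.013, 0, -0.012, 0, -0.015, 0.005, -0.038, 0, -0.023, 0, -0.029, 0.007, -0.068, 0, -0.034, 0, -0.049, 0.008, -0.107, 0, -0.045, 0, -0.07, 0.008, -0.149, 0, -0.057, 0, -0.096, 0.008, -0.192, 0, -0.057, 0, -0.107, 0.008, -0.214, 0, -0.057, 0, -0.107, 0.008, -0.214, 0, -0.057, 0, -0.107, 0.008, -0.214, 0, -0.057, 0, -0.107, 0.008, -0.214, 0, -0.057, 0]'

```text
t: 9.5
tool_pos: [0.4915, -0.0535, 0.2944]
tool_rot: [-0.12, 2.443, 0.045]
contact_force: [-0.1, -0.1, -2.2]
opening: 0.0189
grip_force: 78.6
```

Run:
```python
from h import *
o=ctrl.get_obs();print(o["t"],o["tool_pos"],o["q"],o["contact_force"])
nuts((.5,.8,-.14,.05))
p,R=lip(.045,.215,-20,yaw=-1.5);p0=o["tool_pos"];R0=Ro.from_rotvec(o["tool_rot"]);dw=(R*R0.inv()).as_rotvec();print(dw)
for k in np.linspace(0,1,17)[1:]:
    k=k*k*(3-2*k); show(p0+k*(p-p0),Ro.from_rotvec(k*dw)*R0)
```

```text
9.5 [ 0.4915 -0.0535  0.2944] [-0.388  -0.6107  2.2449  0.3905  0.91   -2.2035] [-0.0592 -0.1109 -2.2488]
top 42 [338.4048 139.5952] [0.7744 0.0176 0.0361]
top 121 [379.8017 165.4793] [ 0.6557 -0.0742  0.207 ]
top 118 [381.0763 179.1356] [ 0.6267 -0.0774  0.1963]
top 123 [350.4797 182.4553] [ 0.6182 -0.0076  0.1958]
top 113 [365.0088 180.9735] [ 0.6221 -0.0411  0.1963]
side 25 [303.12 194.68] [ 0.5086 -0.0126  0.2892]
side 14 [331.6429 222.5   ] [ 0.5608 -0.0434  0.2435]
side 342 [362.1082 237.7895] [ 0.6243 -0.0416  0.195 ]
side 116 [382.9655 245.8534] [ 0.6586 -0.078   0.205 ]
side 133 [425.1053 274.0451] [0.7833 0.0008 0.0368]
[-0.0025 -0.0012 -1.5988]
-0.000, 0.000, -0.000, 0.007, -0.000, 0.009  tcp [ 0.4916 -0.0536  0.2945]
-0.001, -0.000, -0.000, 0.028, -0.000, 0.033  tcp [ 0.492  -0.0536  0.295 ]
-0.003, -0.000, -0.001, 0.060, -0.000, 0.072  tcp [ 0.4926 -0.0538  0.2957]
-0.005, -0.001, -0.001, 0.102, -0.000, 0.122  tcp [ 0.4933 -0.0539  0.2966]
-0.007, -0.001, -0.002, 0.152, -0.000, 0.181  tcp [ 0.4942 -0.0541  0.2977]
-0.009, -0.002, -0.002, 0.207, -0.001, 0.247  tcp [ 0.4952 -0.0543  0.2989]
-0.012, -0.002, -0.003, 0.266, -0.001, 0.317  tcp [ 0.4963 -0.0545  0.3002]
-0.015, -0.003, -0.003, 0.327, -0.001, 0.390  tcp [ 0.4974 -0.0548  0.3015]
-0.018, -0.003, -0.004, 0.388, -0.001, 0.463  tcp [ 0.4985 -0.055   0.3029]
-0.020, -0.004, -0.004, 0.447, -0.001, 0.533  tcp [ 0.4995 -0.0552  0.3042]
-0.023, -0.004, -0.005, 0.502, -0.001, 0.599  tcp [ 0.5005 -0.0554  0.3054]
-0.025, -0.005, -0.005, 0.552, -0.001, 0.658  tcp [ 0.5014 -0.0556  0.3064]
-0.027, -0.005, -0.006, 0.593, -0.002, 0.708  tcp [ 0.5022 -0.0557  0.3074]
-0.029, -0.006, -0.006, 0.626, -0.002, 0.747  tcp [ 0.5027 -0.0559  0.3081]
-0.029, -0.006, -0.006, 0.646, -0.002, 0.771  tcp [ 0.5031 -0.0559  0.3085]
-0.030, -0.006, -0.006, 0.654, -0.002, 0.780  tcp [ 0.5032 -0.056   0.3087]
```

Emit:
apply_moves --rows '[0, 0, 0, 0.007, 0, 0.009, -0.001, 0, 0, 0.028, 0, 0.033, -0.003, 0, -0.001, 0.06, 0, 0.072, -0.005, -0.001, -0.001, 0.102, 0, 0.122, -0.007, -0.001, -0.002, 0.152, 0, 0.181, -0.009, -0.002, -0.002, 0.207, -0.001, 0.247, -0.012, -0.002, -0.003, 0.266, -0.001, 0.317, -0.015, -0.003, -0.003, 0.327, -0.001, 0.39, -0.018, -0.003, -0.004, 0.388, -0.001, 0.463, -0.02, -0.004, -0.004, 0.447, -0.001, 0.533, -0.023, -0.004, -0.005, 0.502, -0.001, 0.599, -0.025, -0.005, -0.005, 0.552, -0.001, 0.658, -0.027, -0.005, -0.006, 0.593, -0.002, 0.708, -0.029, -0.006, -0.006, 0.626, -0.002, 0.747, -0.029, -0.006, -0.006, 0.646, -0.002, 0.771, -0.03, -0.006, -0.006, 0.654, -0.002, 0.78, -0.03, -0.006, -0.006, 0.654, -0.002, 0.78, -0.03, -0.006, -0.006, 0.654, -0.002, 0.78, -0.03, -0.006, -0.006, 0.654, -0.002, 0.78]'

```text
t: 11.5
tool_pos: [0.5038, -0.0562, 0.3107]
tool_rot: [1.743, 1.869, -0.632]
contact_force: [-0.1, -0.2, -1.8]
opening: 0.0192
grip_force: 78.7
```

Run:
```python
from h import *
o=ctrl.get_obs();print(o["t"],o["tool_pos"],o["q"],o["contact_force"])
p,R=lip(.045,.215,-20,yaw=-1.5);go(p,R)
nuts((.4,.65,-.42,-.12))
a=np.radians(-20);L=[BW[0]-.1*np.cos(1.5),BW[1]+.1*np.sin(1.5),.19]
see([*L,-1.5,a,0],"c",.12)
for back,z,pd in((.045,.17,-20),(.045,.14,-18),(.045,.12,-14),(.045,.108,-8),(.045,.1,-2),(.045,.095,4),(.045,.09,10),(.045,.088,16),(.045,.086,22),(.045,.085,28),(.045,.085,34),(.045,.085,40),(.045,.085,46),(.045,.085,52)): show(*lip(back,z,pd,yaw=-1.5))
```

```text
11.5 [ 0.5038 -0.0562  0.3107] [ 0.005  -0.2245  1.9435 -0.7082  1.4127  0.048 ] [-0.0524 -0.2482 -1.7857]
GO [ 0.0025 -0.0008  0.0023] [ 0.0017  0.0009 -0.0013]  world d [-0.0005  0.0002 -0.002 ]
top 135 [433.0889 213.    ] [ 0.5453 -0.1902  0.2127]
top 127 [434.5591 227.4409] [ 0.5129 -0.1926  0.2134]
top 122 [451.3689 241.9344] [ 0.479  -0.2257  0.2242]
top 114 [436.7105 243.2719] [ 0.4773 -0.1963  0.214 ]
side 430 [324.5419 292.5698] [ 0.532  -0.197   0.2098]
side 360 [296.5028 300.5333] [ 0.4819 -0.2257  0.2175]
top [ 0.5216 -0.2488  0.2015 -1.4687 -0.3256 -0.0181] 0.0030964736669308575 2739
side [ 0.5225 -0.2302  0.199  -1.4714 -0.2633 -0.0257] 0.002735628029178706 3597
0.051, -0.001, 0.060, 0.001, 0.001, -0.002  tcp [ 0.5032 -0.056   0.2637]
0.071, -0.001, 0.092, 0.002, 0.023, -0.001  tcp [ 0.5035 -0.0594  0.2416]
0.066, -0.001, 0.106, 0.002, 0.068, -0.001  tcp [ 0.504  -0.067   0.2369]
0.038, -0.001, 0.107, 0.002, 0.134, -0.001  tcp [ 0.505  -0.0804  0.2469]
0.005, -0.001, 0.108, 0.002, 0.201, -0.001  tcp [ 0.5061 -0.0959  0.2593]
-0.033, -0.001, 0.110, 0.002, 0.268, -0.001  tcp [ 0.5073 -0.1136  0.273 ]
-0.070, -0.001, 0.116, 0.002, 0.334, -0.001  tcp [ 0.5087 -0.1331  0.2847]
-0.111, -0.001, 0.123, 0.002, 0.401, -0.001  tcp [ 0.5102 -0.1542  0.2973]
-0.150, -0.001, 0.134, 0.002, 0.468, -0.001  tcp [ 0.5118 -0.1767  0.3077]
-0.190, -0.001, 0.148, 0.002, 0.534, -0.001  tcp [ 0.5135 -0.2004  0.3165]
-0.230, -0.001, 0.165, 0.002, 0.601, -0.001  tcp [ 0.5152 -0.225   0.3239]
-0.267, -0.001, 0.186, 0.002, 0.668, -0.001  tcp [ 0.517  -0.2502  0.3286]
-0.302, -0.001, 0.211, 0.002, 0.734, -0.000  tcp [ 0.5188 -0.2758  0.3307]
-0.334, -0.001, 0.239, 0.002, 0.801, -0.000  tcp [ 0.5207 -0.3014  0.33  ]
```

Emit:
apply_moves --rows '[0.025, -0.004, 0.03, 0, 0, 0, 0.051, -0.007, 0.06, 0, 0.001, 0, 0.071, -0.007, 0.092, 0, 0.023, 0, 0.066, -0.007, 0.106, 0, 0.068, 0, 0.038, -0.007, 0.107, 0, 0.134, 0, 0.005, -0.007, 0.108, 0, 0.201, 0, -0.014, -0.007, 0.109, 0, 0.235, 0, -0.033, -0.007, 0.11, 0, 0.268, 0, -0.051, -0.007, 0.113, 0, 0.301, 0, -0.07, -0.007, 0.116, 0, 0.334, 0, -0.091, -0.007, 0.12, 0, 0.368, 0, -0.111, -0.007, 0.123, 0, 0.401, 0, -0.15, -0.007, 0.134, 0, 0.468, 0, -0.19, -0.007, 0.148, 0, 0.534, 0, -0.23, -0.007, 0.165, 0, 0.601, 0, -0.267, -0.007, 0.186, 0, 0.668, 0, -0.302, -0.007, 0.211, 0, 0.734, 0, -0.302, -0.007, 0.211, 0, 0.734, 0, -0.302, -0.007, 0.211, 0, 0.734, 0, -0.302, -0.007, 0.211, 0, 0.734, 0]'

```text
t: 13.7
tool_pos: [0.5151, -0.2756, 0.3308]
tool_rot: [-1.894, -2.035, -0.438]
contact_force: [0.6, -0.0, -1.9]
opening: 0.019
grip_force: 78.6
```

Run:
```python
from h import *
o=ctrl.get_obs();print(o["t"],o["tool_pos"],o["q"],o["contact_force"])
nuts((.35,.85,-.6,-.1))
P=cv2.imread("pics/n_top.png");S=cv2.imread("pics/n_side.png")
cv2.imwrite("pics/p7.png",np.hstack([cv2.resize(P[140:300,390:550],(400,400)),cv2.resize(S[300:460,240:400],(400,400))]))
```

```text
13.7 [ 0.5151 -0.2756  0.3308] [-0.7288  0.0761  1.5782  0.3201  1.8083 -0.7754] [ 0.6211 -0.0438 -1.9076]
top 6180 [540.1769 233.4605] [ 0.4279 -0.2907  0.5708]
top 105 [468.8286 241.0571] [ 0.5128 -0.3105  0.0332]
top 75 [479.44   247.2267] [ 0.4995 -0.3358  0.0332]
side 18269 [278.9758 177.8165] [ 0.4575 -0.3204  0.5485]
side 819 [324.9219 415.2808] [ 0.5225 -0.3314  0.0325]
```

View pics/p7.png

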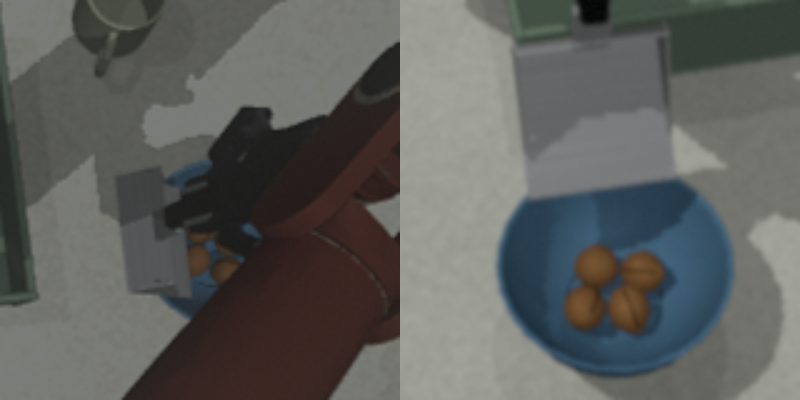

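All four walnuts rest in the bowl, in the right crop at (596,266), (642,270), (585,305) and (629,308), and the scoop is empty. Next I return it to the board.

Run:
```python
from h import *
o=ctrl.get_obs();p0=o["tool_pos"];R0=Ro.from_rotvec(o["tool_rot"])
show(p0+[0,.01,.07],R0)
show(*lip(.06,.21,10,yaw=-1.5))
show(*lip(.10,.23,0,yaw=-1.5))
```

```text
0.066, 0.002, -0.098, 0.000, 0.000, 0.000  tcp [ 0.5152 -0.2651  0.4011]
0.289, 0.007, 0.004, 0.002, -0.399, 0.001  tcp [ 0.5077 -0.1181  0.4047]
0.390, 0.007, 0.069, 0.002, -0.510, 0.001  tcp [ 0.5026 -0.0467  0.3957]
```

Emit:
apply_moves --rows '[0.033, 0.001, -0.049, 0, 0, 0, 0.066, 0.002, -0.098, 0, 0, 0, 0.066, 0.002, -0.098, 0, 0, 0, 0.14, 0.003, -0.064, 0, -0.13, 0, 0.215, 0.005, -0.03, 0, -0.26, 0, 0.289, 0.007, 0.004, 0, -0.399, 0, 0.34, 0.007, 0.037, 0, -0.455, 0, 0.39, 0.007, 0.069, 0, -0.51, 0, 0.39, 0.007, 0.069, 0, -0.51, 0, 0.39, 0.007, 0.069, 0, -0.51, 0, 0.39, 0.007, 0.069, 0, -0.51, 0]'

```text
t: 14.9
tool_pos: [0.5027, -0.0475, 0.3953]
tool_rot: [1.954, 2.098, -0.34]
contact_force: [-0.5, 0.2, -1.7]
opening: 0.0195
grip_force: 78.8
```

Run:
```python
from h import *
o=ctrl.get_obs();print(o["t"],o["q"],o["tool_pos"])
p,R=pose((.575,.318,.23),.01);p0=o["tool_pos"];R0=Ro.from_rotvec(o["tool_rot"]);dw=(R*R0.inv()).as_rotvec();print(dw,p)
for k in (.15,.3,.45,.6,.75,.9,1): show(p0+k*(p-p0),Ro.from_rotvec(k*dw)*R0)
```

```text
14.9 [-0.1041 -0.2915  1.7984 -0.3408  1.5695 -0.1859] [ 0.5027 -0.0475  0.3953]
[-0.0036 -0.0001  1.5093] [0.4485 0.3167 0.3957]
0.086, -0.007, -0.031, -0.049, -0.000, -0.136  tcp [0.4946 0.0072 0.3954]
0.173, -0.014, -0.063, -0.098, -0.000, -0.271  tcp [0.4865 0.0618 0.3954]
0.259, -0.021, -0.094, -0.147, -0.000, -0.407  tcp [0.4783 0.1164 0.3955]
0.345, -0.028, -0.125, -0.196, -0.000, -0.542  tcp [0.4702 0.1711 0.3956]
0.431, -0.035, -0.157, -0.245, -0.000, -0.678  tcp [0.4621 0.2257 0.3956]
0.518, -0.042, -0.188, -0.294, -0.000, -0.813  tcp [0.454  0.2803 0.3957]
0.575, -0.047, -0.209, -0.326, -0.000, -0.904  tcp [0.4485 0.3167 0.3957]
```

Emit:
apply_moves --rows '[0.043, -0.004, -0.016, -0.024, 0, -0.068, 0.086, -0.007, -0.031, -0.049, 0, -0.136, 0.13, -0.01, -0.047, -0.073, 0, -0.203, 0.173, -0.014, -0.063, -0.098, 0, -0.271, 0.216, -0.018, -0.078, -0.122, 0, -0.339, 0.259, -0.021, -0.094, -0.147, 0, -0.407, 0.302, -0.024, -0.11, -0.171, 0, -0.474, 0.345, -0.028, -0.125, -0.196, 0, -0.542, 0.388, -0.032, -0.141, -0.22, 0, -0.61, 0.431, -0.035, -0.157, -0.245, 0, -0.678, 0.475, -0.038, -0.172, -0.27, 0, -0.745, 0.518, -0.042, -0.188, -0.294, 0, -0.813, 0.55, -0.045, -0.2, -0.312, 0, -0.865, 0.575, -0.047, -0.209, -0.326, 0, -0.904, 0.575, -0.047, -0.209, -0.326, 0, -0.904, 0.575, -0.047, -0.209, -0.326, 0, -0.904, 0.575, -0.047, -0.209, -0.326, 0, -0.904]'

```text
t: 16.6
tool_pos: [0.4498, 0.315, 0.3958]
tool_rot: [-0.009, 2.793, -0.002]
contact_force: [0.3, -0.3, -1.8]
opening: 0.0192
grip_force: 78.8
```

Run:
```python
from h import *
o=ctrl.get_obs();print(o["t"],o["q"],o["tool_pos"],o["contact_force"])
see([.575,.318,.23,.01,0,0],"d",.15)
for z in(.08,.03,.0165): show(*pose((.575,.318,z+.0017),.01))
```

```text
16.6 [ 0.5422 -0.3042  1.8078 -0.1822  1.3397 -1.02  ] [0.4498 0.315  0.3958] [ 0.2596 -0.2529 -1.8121]
top [ 0.5755  0.3104  0.2275  0.0119  0.0077 -0.004 ] 0.0017830652298753752 2452
side [0.5785 0.3167 0.2286 0.0213 0.004  0.0034] 0.0015184624903818288 1372
0.086, 0.003, 0.232, -0.002, 0.000, -0.001  tcp [0.4485 0.3167 0.2474]
0.115, 0.003, 0.310, -0.002, 0.000, -0.001  tcp [0.4485 0.3167 0.1974]
0.122, 0.003, 0.331, -0.002, 0.000, -0.001  tcp [0.4485 0.3167 0.1839]
```

Emit:
apply_moves --rows '[0.029, 0.001, 0.077, 0, 0, 0, 0.058, 0.002, 0.155, 0, 0, 0, 0.086, 0.003, 0.232, 0, 0, 0, 0.1, 0.003, 0.27, 0, 0, 0, 0.11, 0.003, 0.297, 0, 0, 0, 0.115, 0.003, 0.31, 0, 0, 0, 0.118, 0.003, 0.32, 0, 0, 0, 0.12, 0.003, 0.326, 0, 0, 0, 0.121, 0.003, 0.329, 0, 0, 0, 0.121, 0.003, 0.329, 0, 0, 0]'

```text
t: 17.7
tool_pos: [0.4488, 0.3178, 0.1864]
tool_rot: [-0.013, 2.791, 0.001]
contact_force: [-0.0, -0.4, -1.9]
opening: 0.0193
grip_force: 78.8
```

Emit:
apply_moves --rows '[0.0005, 0, 0.0015, 0, 0, 0, 0.001, 0, 0.003, 0, 0, 0, 0.0016, 0, 0.0045, 0, 0, 0, 0.0018, 0, 0.005, 0, 0, 0, 0.0018, 0, 0.005, 0, 0, 0]'

```text
t: 18.2
tool_pos: [0.4487, 0.3178, 0.1834]
tool_rot: [-0.013, 2.791, 0.0]
contact_force: [-4.1, -1.6, 4.9]
opening: 0.0191
grip_force: 79.6
```

Contact is made on the board at the expected height, so I'll open the gripper and then back off along the tool axis.

Emit:
apply_moves --rows '[-0.0003, 0, -0.0008, 0, 0, 0, -0.0003, 0, -0.0008, 0, 0, 0, -0.0003, 0, -0.0008, 0, 0, 0, -0.0003, 0, -0.0008, 0, 0, 0, -0.0003, 0, -0.0008, 0, 0, 0, -0.0003, 0, -0.0008, 0, 0, 0, -0.0003, 0, -0.0008, 0, 0, 0, -0.0003, 0, -0.0008, 0, 0, 0, -0.0003, 0, -0.0008, 0, 0, 0, -0.0003, 0, -0.0008, 0, 0, 0, -0.0003, 0, -0.0008, 0, 0, 0, -0.0003, 0, -0.0008, 0, 0, 0]' --grip 1

```text
t: 19.4
tool_pos: [0.4484, 0.3176, 0.1829]
tool_rot: [-0.013, 2.792, -0.0]
contact_force: [-1.0, -0.7, -0.3]
opening: 0.0854
grip_force: 0.0
```

Emit:
apply_moves --rows '[0, 0, -0.02, 0, 0, 0, 0, 0, -0.05, 0, 0, 0, 0, 0, -0.1, 0, 0, 0, 0, 0, -0.15, 0, 0, 0, 0, 0, -0.2, 0, 0, 0, 0, 0, -0.25, 0, 0, 0, 0, 0, -0.25, 0, 0, 0, 0, 0, -0.25, 0, 0, 0, 0, 0, -0.25, 0, 0, 0]'

```text
t: 20.3
tool_pos: [0.3967, 0.3171, 0.3225]
tool_rot: [-0.013, 2.794, -0.002]
contact_force: [0.1, 0.3, 0.5]
opening: 0.0853
grip_force: 0.0
```

Run:
```python
from h import *
o=ctrl.get_obs();print(o["t"],o["tool_pos"],o["opening"],o["contact_force"])
see([.576,.316,.016,.015,0,0],"e",.0175)
nuts((.4,.65,-.42,-.2))
P=cv2.imread("pics/n_top.png");cv2.imwrite("pics/p8.png",P[80:320,100:540])
```

```text
20.3 [0.3967 0.3171 0.3225] 0.08525439230197149 [0.0619 0.3321 0.5126]
top [ 0.5747  0.3131  0.0175  0.0157  0.0058 -0.0013] 0.001923665843294089 1459
side [ 0.5771  0.3182  0.0172  0.0006  0.0091 -0.0123] 0.0016848056457140013 1230
top 93 [469.9785 230.4624] [ 0.5418 -0.314   0.0336]
top 90 [482.0222 235.8778] [ 0.5274 -0.3427  0.0349]
top 91 [467.6374 243.6923] [ 0.5074 -0.307   0.0336]
top 83 [480.988  248.6265] [ 0.4954 -0.3394  0.0344]
side 402 [315.893  414.4552] [ 0.5062 -0.328   0.0328]
side 423 [333.5177 416.1986] [ 0.5374 -0.3351  0.0324]
```

View pics/p8.png

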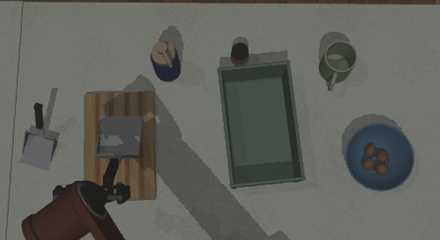

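The crop shows the scoop flat on the board at (120,137), four walnuts in the bowl around (375,158), an empty bin, and the bystanders where they were.

```bash
python3 -c "
from station import ctrl
print(ctrl.finish_job())"
```

```text
the job is handed in; nothing more can be done
None
```

I tipped all four walnuts into the blue bowl in one scoopful, set the scoop back flat on the board and released it, and handed the job in after about 20 s of the 72 s allowed; the verdict was not shown to me.

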